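Put the handled labware on its drying stands

ROBOT

A 6-joint arm with a two-finger parallel gripper is mounted at the origin on the work surface. World frame = base frame: x ahead of the robot, y to its left, z up, the work surface at z = 0. Lengths are in m, angles in rad, forces in N, time in s.
With the tool pointing down it reaches from about 0.4 to 0.825 m from the base axis. Payload 7 kg.
Tool frame: the origin (TCP) lies at the very end of the fingers, on their centre line; the grasp point (between the pads) lies 19 mm behind it; x points along the fingers, y is the direction in which the jaws open and shut, and the axes are right-handed (so a half turn about x gives the same grasp; the last joint's range is limited). The gripper opens to 88 mm and grips with 3 to 60 N. Pads are 19 mm wide; open, the fingers measure 130 mm over their backs; the gripper's body (78 mm by 193 mm) begins 47 mm behind the grasp point.
Start: joints at [1.602, 0.359, 0.012, 0, -1.224, -0.288], TCP at [0.171, 0.653, 0.227] pointing down, gripper open.
Joint ranges: [-3.07, 3.07], [-1.43, 2.12], [-1.02, 1.25], [-3.03, 1.67], [-3.05, -0], [-3.03, 3.03]. Speed limits (rad/s): [2.39, 2.39, 3.01, 3.14, 3.14, 3.14].

INTERFACE

Orientations are given as [roll, pitch, yaw] about the fixed x, y, z axes, in that order (R = Rz(yaw) Ry(pitch) Rx(roll)).
In Python, from station import arm gives the robot as it stands.
- The arm moves only by the shell command python3 -m inch 'ROWS' [OPENING] [FORCE]. ROWS is text: rows parted by semicolons, each of 6 numbers parted by spaces: the shift along the world's x, y, z in units of 30 mm (1.0 is 30 mm), then the turn, a rotation vector about the world's x, y, z in units of 5 degrees (1.0 is 5 degrees). In form: dx dy dz wx wy wz; .... A call has 1 to 12 rows; each row shifts and turns the commanded pose from where the row before left it; what a row does not reach is not made up. A row lasts 1/8 s, in which the tool goes at most 62.5 mm and 10.7 degrees, less where a joint would pass 70% of its speed; a pose out of reach is approached as far as the arm can. A call is refused whole if a number of a shift passes 1 or a number of a turn 1, either way. A call with a gripper value outside its range is refused whole. OPENING is the opening, from 0 (shut) to 1 (fully open), set as the call begins (- or left out, the last holds). The fingers move at their own pace and stop on an object; FORCE is the grip in N (left out, the last holds). Time passes only in rows, so rows that do not move let the fingers close. It gives the time, the measured TCP pose, the force and the opening at its end, in the units of the state.
- arm.get_state(): the state, without advancing time (a new reading comes with each control period).
- arm.grab_frame(name): name is "side" or "top" or "wrist"; returns a dict with "frame" (480x640x3 uint8, red, green, blue), "range_z" (480x640 float32, m along the optical axis (not along the pixel's ray), 0 where there is no reading), "mtx" (3x3 intrinsics, pixels), "pose" (4x4, takes a point from camera to world coordinates). Camera axes: x right, y up, looking along -z (the intrinsics and any distortion apply to the point x, -y, -z); pixel columns grow to the right and rows downward; lengths in m; the calibration is good to about 2 mm. A picture is of the moment at which its call begins.
- arm.job_done(): hands the job in, once; it reports no verdict.
Trained networks look in a picture, given as the dict that the camera call returned (one of the last four; its "shot" number tells which), for a name from the list of things; names that differ only in an ending like _2 or _b are one class to them, and where a whole thing is asked for, a point or a joint stands for the part that bears it (a point fixed in the world has none). Each returns a list of dicts, best first, with "confidence" (0 to 1); they miss things now and then, are a little off and sometimes report something else, mostly with a low value. They report only what shows in the picture. A call takes as long as a camera call. They do not tell look-alikes from the thing itself.
- arm.search_frame(picture, target): "extent" ([centre column, centre row, width, height] as shares, 0 to 1, of the picture: columns of its width, rows of its height, round what is visible of it).
- arm.masks_of(picture, target): "mask" (480x640 bool, what is visible of it) and "extent" ([centre column, centre row, width, height] as shares, 0 to 1, of the picture: columns of its width, rows of its height, round what is visible of it).
- arm.place_of(picture, target): "position" ([column, row] as shares, 0 to 1, of the picture: columns of its width, rows of its height: a listed point, or the origin of a listed thing).
The state is a dict: "t": time; "q": joint angles; "qd": joint speeds; "joint_efforts": joint torques, N m; "eef_pos": TCP position; "ee_rot": TCP orientation; "force": force on the tool from outside, world axes, zero at the start; "moment": the same for the moment, N m; "width": finger opening in m.
Only numpy, scipy, OpenCV 4.12 (cv2) and the standard library are available. Lean on these libraries where they do the work, as an engineer would, in place of code of your own. Each camera call takes 0.05 s, during which the arm holds its last target. There are 200 camera calls.

TASK

Put away the steel ware that has a handle: nest the three handled dishes in the middle of the round stand, largest at the bottom and smallest on top, with their handles fanned so that each clears the one below and every dish sits flat on the floor of the one it is in; and stand the handled jug upright in the middle of the square stand. Set each piece down without dropping it, and leave the handleless dish, the handleless beaker and the bottle where they are.

Things in the scene. Friction and masses are not known exactly. Their poses are not given: they have to be found in the camera images.
- dish_l: Largest handled dish: steel, open, round, 110 mm across the rim, 94 mm at the base, 45 mm high, wall 3, floor 6 mm thick, about 180 g. Handle: straight level bar 12 mm wide, 45 to 59 mm above the underside, along +x from the rim to 117 mm from the centre (at first roughly towards the robot). Pinched from above 75 mm from the centre, the fingers clear every rim in the nest. Origin: centre of underside, z up.
- dish_m: Middle-sized handled dish: steel, open, round, 86 mm across the rim, 70 mm at the base, 45 mm high, wall 3, floor 6 mm thick, about 130 g. Handle: straight level bar 12 mm wide, 45 to 59 mm above the underside, along +x from the rim to 109 mm from the centre (at first roughly towards the robot). Pinched from above 75 mm from the centre, the fingers clear every rim in the nest. Origin: centre of underside, z up.
- dish_s: Smallest handled dish: steel, open, round, 62 mm across the rim, 46 mm at the base, 45 mm high, wall 3, floor 6 mm thick, about 90 g. Handle: straight level bar 12 mm wide, 45 to 59 mm above the underside, along +x from the rim to 101 mm from the centre (at first roughly towards the robot). Pinched from above 75 mm from the centre, the fingers clear every rim in the nest. Origin: centre of underside, z up.
- jug: Handled jug: bare-steel open cylinder 56 mm in diameter, 78 mm high, wall 3 mm, about 150 g, with a loop handle of 8 mm bar on its +x side that reaches 58 mm from the axis (from 10 to 70 mm high). Origin: centre of the underside; z up. Its body can be gripped from above across the diameter, at right angles to the handle.
- round_stand: Round drying stand, fixed to the bench: grey plastic disc 130 mm in diameter and 10 mm thick, flat top with a thin white circle. Origin: centre of the underside (the top is 10 mm above).
- square_stand: Square drying stand, fixed to the bench: grey plastic plate 100 x 100 mm, 10 mm thick, flat top with a thin white square. Origin: centre of the underside (the top is 10 mm above).
- bowl: Steel dish WITHOUT handle, 92 mm in diameter at the rim, 45 mm high; not to be moved. Origin: centre of the underside.
- beaker: Steel beaker WITHOUT handle, 56 mm in diameter, 78 mm high; not to be moved. Origin: centre of the underside.
- bottle: Small closed white plastic bottle, 44 mm in diameter, 78 mm high; not to be moved. Origin: centre of the underside.
Things that resemble listed ones, but are neither listed nor needed, are in the scene too. What is shaped like the dish_l but green or orange is not meant.

How it is judged:
By the outcome, as a careful person would: the job done as asked, in the order asked, and still so for the second after the job is handed in, with the robot touching nothing.
It also fails if it takes over 122 s, if anything falls off the work surface, if the arm or the gripper's body presses on something with over 40 N, if the wrist force passes 120 N, or if a joint passes its speed limit or range.

## Working session

There is one attempt and no reset: what is moved stays moved. The work goes in short steps, Python scripts to look and compute and a shell command to move; the robot and the scene stay as the last step left them, time stands still between calls to the robot, and variables do not carry over. Pictures are saved under pics/ and viewed, about 12 in all and at most 16, crops included, and the job is handed in when it is done.

```bash
ls; mkdir -p pics
python3 - <<'E'
from station import arm
import cv2,numpy as np
s=arm.get_state();print(s)
for n in ("top","side"):
    p=arm.grab_frame(n)
    cv2.imwrite(f"pics/{n}1.png",cv2.cvtColor(p["frame"],cv2.COLOR_RGB2BGR))
    print(n,p["mtx"].round(1).tolist(),p["pose"].round(3).tolist(),[k for k in p])
    for t in ["dish_l","dish_m","dish_s","jug","round_stand","square_stand","bowl","beaker","bottle"]:
        print(t,[(round(d["confidence"],2),(np.array(d["extent"])*[640,480,640,480]).round().tolist()) for d in arm.search_frame(p,t)])
E
```

```text
pics
{'t': 0.0, 'q': array([ 1.60207244e+00,  3.59347536e-01,  1.10256243e-02, -3.53089659e-04,
       -1.22410742e+00, -2.88104097e-01]), 'qd': array([-0.00022958, -0.00169397, -0.00035426, -0.00065207,  0.00094698,
        0.0009714 ]), 'joint_efforts': array([-5.14579770e-04, -5.82719886e+01,  2.93049413e+01,  6.99698031e+00,
        6.92967908e-03, -1.53584938e-04]), 'eef_pos': array([0.17135838, 0.65235725, 0.22563315]), 'ee_rot': array([ 1.65839704,  1.56912992, -1.74014384]), 'force': array([-0.37759507, -0.35457196,  0.00810043]), 'moment': array([ 0.00187859, -0.00635135, -0.0155332 ]), 'width': 0.08751709722868299}
top [[469.4, 0.0, 320.5], [0.0, 469.4, 235.2], [0.0, 0.0, 1.0]] [[0.017, 0.992, -0.129, 0.328], [-1.0, 0.019, 0.011, 0.056], [0.013, 0.128, 0.992, 1.057], [0.0, 0.0, 0.0, 1.0]] ['frame', 'range_z', 'mtx', 'pose', 'shot']
dish_l [(0.95, [75.0, 245.0, 84.0, 49.0]), (0.91, [536.0, 226.0, 46.0, 69.0]), (0.84, [237.0, 181.0, 54.0, 68.0]), (0.78, [133.0, 325.0, 64.0, 70.0]), (0.77, [156.0, 224.0, 35.0, 51.0])]
dish_m [(0.95, [75.0, 245.0, 84.0, 49.0]), (0.91, [536.0, 2
[... 1126 characters left out ...]
.0, 240.0, 27.0, 40.0]), (0.73, [200.0, 148.0, 41.0, 50.0]), (0.67, [241.0, 174.0, 33.0, 28.0]), (0.65, [168.0, 200.0, 64.0, 34.0]), (0.57, [477.0, 387.0, 53.0, 62.0]), (0.36, [236.0, 223.0, 50.0, 40.0])]
dish_s [(0.82, [314.0, 193.0, 43.0, 42.0]), (0.75, [303.0, 240.0, 27.0, 40.0]), (0.73, [200.0, 148.0, 41.0, 50.0]), (0.67, [241.0, 174.0, 33.0, 28.0]), (0.65, [168.0, 200.0, 64.0, 34.0]), (0.57, [477.0, 387.0, 53.0, 62.0]), (0.36, [236.0, 223.0, 50.0, 40.0])]
jug [(0.63, [340.0, 290.0, 32.0, 38.0])]
round_stand [(0.63, [435.0, 304.0, 57.0, 46.0])]
square_stand [(0.77, [238.0, 226.0, 53.0, 36.0])]
bowl [(0.86, [389.0, 234.0, 34.0, 40.0])]
beaker []
bottle [(0.87, [368.0, 359.0, 20.0, 37.0])]
```

View pics/top1.png

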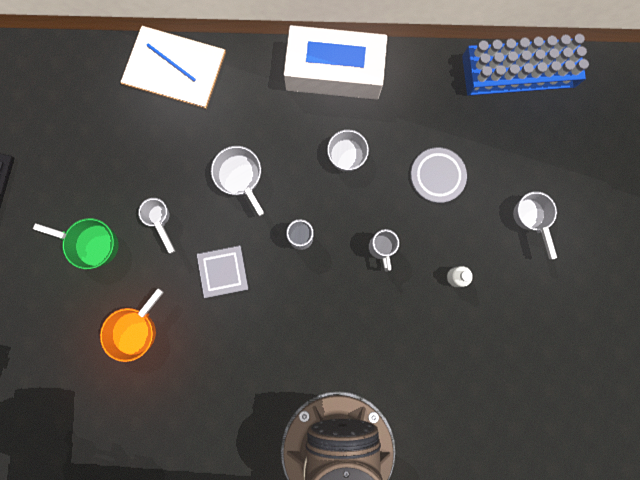

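View pics/side1.png

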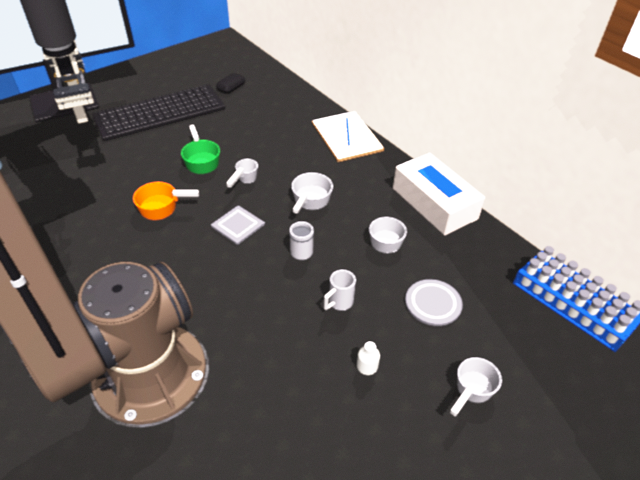

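Top view: handled steel dishes at (236,170), (536,211), (153,212); jug (384,245), round stand (439,175), square stand (221,272). The look-alikes are green (90,243) and orange (128,333); bowl (348,150), beaker (300,235) and bottle (460,277) stay put. Next I measure these with the range image.

```bash
cat > h.py <<'E'
from station import arm
import numpy as np, cv2
from scipy.optimize import least_squares
def cloud(p):
    z=p["range_z"];K=p["mtx"];v,u=np.indices(z.shape)
    c=np.stack([(u-K[0,2])/K[0,0]*z,-(v-K[1,2])/K[1,1]*z,-z],-1)
    w=c@p["pose"][:3,:3].T+p["pose"][:3,3]; w[z==0]=np.nan
    return w
def plane(p,uv,h):
    K=p["mtx"];uv=np.atleast_2d(uv).astype(float);T=p["pose"]
    d=np.stack([(uv[:,0]-K[0,2])/K[0,0],-(uv[:,1]-K[1,2])/K[1,1],-np.ones(len(uv))],-1)@T[:3,:3].T
    return (T[:3,3]+d*((h-T[2,3])/d[:,2])[:,None])[:,:2]
def circ(P):
    f=lambda x:np.hypot(P[:,0]-x[0],P[:,1]-x[1])-x[2]
    r=least_squares(f,[*np.median(P,0),.04],loss="soft_l1",f_scale=.002);return r.x
E
python3 - <<'E'
from h import *
p=arm.grab_frame("top");W=cloud(p);np.savez("top0.npz",W=W,f=p["frame"])
crops=[]
for n,(c,r),R in [("L",(236,175),50),("M",(536,220),50),("S",(156,220),42),("jug",(384,250),28),("bowl",(348,150),28),("beaker",(300,235),22),("bottle",(460,277),18)]:
    w=W[r-R:r+R,c-R:c+R].reshape(-1,3);w=w[np.isfinite(w[:,0])]
    z=w[:,2];print(n,len(w),"of",4*R*R,"table z",np.median(z).round(4),"zmax",np.percentile(z,99.5).round(4))
    print("  hist z mm",np.histogram(z*1000,[-20,-5,5,10,20,30,40,48,55,65,75,90])[0])
for n,t in [("round_stand",0),("square_stand",0)]:
    d=arm.masks_of(p,n)[0];m=d["mask"];w=W[m];print(n,np.nanmedian(w,0),np.nanpercentile(w[:,2],[5,95]))
    cs,_=cv2.findContours(m.astype(np.uint8),0,2);k=max(cs,key=cv2.contourArea)[:,0]
    P=plane(p,k,.01);
    if n[0]=="r":print(circ(P))
    else:
        b=cv2.minAreaRect((P*1000).astype(np.float32));print(b)
E
```

```text
L 9955 of 10000 table z -0.0007 zmax 0.0585
  hist z mm [ 246 8319  531  146  150  158  232   28  145    0    0]
M 9952 of 10000 table z -0.0004 zmax 0.0589
  hist z mm [ 165 8494  363  146  160  168  213   65  178    0    0]
S 7029 of 7056 table z -0.001 zmax 0.059
  hist z mm [ 205 6012  144  102  100  105  135   62  164    0    0]
jug 3125 of 3136 table z -0.0002 zmax 0.0785
  hist z mm [  44 2528   89   49   60   44   31   33   47  112   88]
bowl 3117 of 3136 table z 0.0007 zmax 0.0464
  hist z mm [  54 2174  348  104  118  130  188    1    0    0    0]
beaker 1926 of 1936 table z 0.0001 zmax 0.0792
  hist z mm [  32 1267    7    7   12   10    5    1   83  412   90]
bottle 1290 of 1296 table z 0.0003 zmax 0.079
  hist z mm [ 16 861  12  24  25  28  61 120  45  28  70]
round_stand [ 0.60866477 -0.22381105  0.00912133] [0.00588105 0.01222122]
[ 0.60885492 -0.22338835  0.06317089]
square_stand [0.37778582 0.26231631 0.00891648] [0.0055955  0.01222418]
((378.30419921875, 261.845703125), (99.87202453613281, 100.04591369628906), 11.897336959838867)
```

```bash
cat >> h.py <<'E'
def fitdish(w,R):
    """w: Nx3 around one dish standing on z0=0; returns centre, fitted mid radius, handle angle, n"""
    w=w[np.isfinite(w[:,0])]
    rim=w[(w[:,2]>.040)&(w[:,2]<.0465)][:,:2]; han=w[(w[:,2]>.053)&(w[:,2]<.064)][:,:2]
    x0=np.median(rim,0)
    f=lambda x:np.hypot(rim[:,0]-x[0],rim[:,1]-x[1])-(R-.0015)
    c=least_squares(f,x0,loss="soft_l1",f_scale=.001).x
    cr=circ(rim)
    h=np.median(han,0);d=np.linalg.svd(han-han.mean(0))[2][0]; d=d*np.sign(d@(h-c))
    a=np.arctan2(d[1],d[0]); a2=np.arctan2(*(han.mean(0)-c)[::-1])
    return c.round(4),cr.round(4),"axis deg",np.degrees([a,a2]).round(1),"handle mean",han.mean(0).round(4),"reach",np.percentile((han-c)@d,[1,99]).round(4),len(rim),len(han)
E
python3 - <<'E'
from h import *
for cam in ("top","side"):
    p=arm.grab_frame(cam);W=cloud(p).reshape(-1,3);Z=W[:,2]
    for n,x,R in [("L",(.6,.22),.055),("M",(.52,-.43),.043),("S",(.5,.405),.031)]:
        m=np.hypot(W[:,0]-x[0],W[:,1]-x[1])<.14
        if n=="L":m&=~(np.hypot(W[:,0]-.6,W[:,1]+.02)<.06)
        m&=~((W[:,2]>.065))
        try:print(cam,n,*fitdish(W[m],R))
        except Exception as e:print(n,e)
    for n,x,R in [("jug",(.45,-.11),.028),("beaker",(.47,.08),.028),("bottle",(.38,-.27),.02),("bowl",(.66,-.02),.046)]:
        m=(np.hypot(W[:,0]-x[0],W[:,1]-x[1])<.08)&(Z>(.072 if n!="bowl" else .04))&(Z<.085)
        try:print(cam,n,circ(W[m,:2]).round(4),m.sum())
        except Exception as e:print(n,e)
        if n=="jug":
            c=circ(W[m,:2])[:2];d=W[:,:2]-c;r=np.hypot(*d.T);q=(r>.034)&(r<.065)&(Z>.02)&(Z<.075)
            print("  jug handle",np.degrees(np.arctan2(*d[q].mean(0)[::-1])),q.sum(),r[q].max())
E
```

```text
top L [0.6005 0.2348] [0.6006 0.2349 0.0528] axis deg [-148.5 -148.5] handle mean [0.5283 0.1905] reach [0.052  0.1157] 235 164
top M [ 0.5217 -0.4308] [ 0.5217 -0.4308  0.041 ] axis deg [-166.2 -166.4] handle mean [ 0.4503 -0.448 ] reach [0.0391 0.107 ] 191 202
top S [0.4791 0.4573] [0.4531 0.4397 0.0661] axis deg [-150.  -111.7] handle mean [0.4485 0.3806] reach [0.0295 0.1015] 206 200
top jug [ 0.4416 -0.0914  0.0262] 122
  jug handle -170.90759831785599 73 0.057887021749109376
top beaker [0.4593 0.0895 0.0262] 123
top bottle [ 0.3754 -0.2611  0.0075] 87
top bowl [ 0.6526 -0.0122  0.0439] 180
side L [0.6022 0.2352] [0.6022 0.2351 0.0528] axis deg [-148.  -147.7] handle mean [0.5306 0.19  ] reach [0.05   0.1164] 155 93
side M [ 0.5238 -0.4309] [ 0.524  -0.4309  0.0408] axis deg [-165.9 -165.8] handle mean [ 0.4509 -0.4493] reach [0.0395 0.1082] 199 221
side S [0.4811 0.4552] [0.4502 0.4335 0.07  ] axis deg [-150.3 -112.9] handle mean [0.4486 0.3785] reach [0.0305 0.1012] 137 102
side jug [ 0.4433 -0.0921  0.0262] 165
  jug handle -169.5324081590435 92 0.05949520795090822
side beaker [0.4613 0.0889 0.026 ] 159
side bottle [ 0.3763 -0.2623  0.0079] 94
side bowl [ 0.6543 -0.0124  0.0439] 220
```

```bash
cat >> h.py <<'E'
from scipy.spatial.transform import Rotation as Ro
def go(tx,ty,tz,jaw):
    """print the units needed: shifts (30 mm), wz (5 deg), and tilt error of the tool"""
    s=arm.get_state();R=Ro.from_euler("xyz",s["ee_rot"]).as_matrix();p=s["eef_pos"]
    a=np.degrees(np.arctan2(R[1,1],R[0,1]));d=(jaw-a+90)%180-90
    tilt=Ro.align_vectors([[0,0,-1]],[R[:,0]])[0].as_rotvec(degrees=True)
    print("t",round(s["t"],2),"tcp",p.round(4),"jaw",a.round(1),"q1,q6",s["q"][[0,5]].round(2),"w",s["width"].round(4),"F",s["force"].round(1))
    print("  shift units",((np.array([tx,ty,tz])-p)/.03).round(2),"turn units",round(d/5,2),"tilt fix units",(tilt/5).round(2))
E
python3 - <<'E'
from h import *
p=arm.grab_frame("top");W=cloud(p).reshape(-1,3)
m=(np.hypot(W[:,0]-.49,W[:,1]-.40)<.095)&(W[:,2]<.065);print(*fitdish(W[m],.031))
S=fitdish(W[m],.031);c=S[0];a=np.radians(S[3][1])
print("S grasp",c+.075*np.array([np.cos(a),np.sin(a)]))
for n,c,a in[("L",(.6005,.2348),-148.5),("M",(.5217,-.4308),-166.3)]:print(n,np.array(c)+.075*np.array([np.cos(np.radians(a)),np.sin(np.radians(a))]))
go(.5366,.1956,.20,-58.5)
u=W.reshape(480,640,3);f=p["frame"];big=cv2.resize(f[130:290,120:280],(480,480));b2=cv2.resize(f[150:310,350:580],(690,480))
cv2.imwrite("pics/crop.png",cv2.cvtColor(cv2.resize(np.hstack([big,b2]),(800,328)),cv2.COLOR_RGB2BGR))
E
```

```text
[0.5031 0.4117] [0.5032 0.4118 0.029 ] axis deg [-150.3 -150.3] handle mean [0.4482 0.3804] reach [0.0276 0.0996] 128 200
S grasp [0.43795264 0.3745406 ]
L [0.53655199 0.19561261]
M [ 0.44883382 -0.44856286]Traceback (most recent call last):
  File "<stdin>", line 7, in <module>
  File "h.py", line 33, in go
    print("t",round(s["t"],2),"tcp",p.round(4),"jaw",a.round(1),"q1,q6",s["q"][[0,5]].round(2),"w",s["width"].round(4),"F",s["force"].round(1))
                                                                                                   ^^^^^^^^^^^^^^^^
AttributeError: 'float' object has no attribute 'round'
```

```bash
sed -i 's/s\["width"\].round(4)/round(s["width"],4)/' h.py
python3 - <<'E'
from h import *
f=arm.grab_frame("top")["frame"]
go(.5366,.1956,.20,-58.5)
big=cv2.resize(f[130:290,120:280],(480,480));b2=cv2.resize(f[150:310,350:580],(690,480))
cv2.imwrite("pics/crop.png",cv2.cvtColor(cv2.resize(np.hstack([big,b2]),(800,328)),cv2.COLOR_RGB2BGR))
E
```

```text
t 1.35 tcp [0.1715 0.6528 0.2266] jaw -104.7 q1,q6 [ 1.6  -0.29] w 0.0879 F [ 0.4  1.2 -0.2]
  shift units [ 12.17 -15.24  -0.89] turn units 9.24 tilt fix units [-0.  0.  0.]
```

View pics/crop.png

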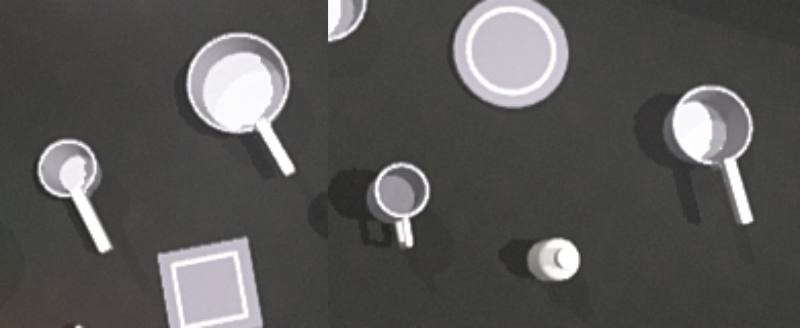

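The crop (left L and S, right jug, round stand, bottle, M) shows three steel dishes with bar handles and the jug with its loop handle. Fitted rim radii of about 54, 42.5 and 30.5 mm confirm L, M and S. I go to L's handle first.

```bash
python3 -m inch '0.8 -1 0 0 0 0.6;0.8 -1 0 0 0 0.6;0.8 -1 0 0 0 0.6;0.8 -1 0 0 0 0.6;0.8 -1 0 0 0 0.6;0.8 -1 0 0 0 0.6;0.8 -1 0 0 0 0.6;0.8 -1 0 0 0 0.6;0.8 -1 0 0 0 0.6;0.8 -1 0 0 0 0.6;0.8 -1 0 0 0 0.6;0.8 -1 0 0 0 0.6' 0.5 50
python3 -m inch '0.8 -1 -0.8 0 0 0.6;0.8 -1 -0.8 0 0 0.6;0.8 -1 -0.8 0 0 0.6;0.2 -0.2 -0.6 0 0 0.2;0 0 0 0 0 0;0 0 0 0 0 0'
python3 -c "
from h import *
go(.5366,.1956,.034,-58.5)"
```

```text
t: 2.85
eef_pos: [0.4602, 0.2918, 0.2268]
ee_rot: [-2.669, 1.57, 0.846]
force: [0.3, 1.1, 0.4]
width: 0.0435
t: 3.6
eef_pos: [0.5377, 0.1974, 0.1374]
ee_rot: [3.045, 1.57, 0.449]
force: [-0.2, 0.6, 0.5]
width: 0.0437
t 3.6 tcp [0.5377 0.1974 0.1374] jaw -58.7 q1,q6 [0.69 1.42] w 0.0437 F [-0.2  0.6  0.5]
  shift units [-0.04 -0.06 -3.45] turn units 0.04 tilt fix units [-0.    0.01  0.  ]
```

```bash
python3 -m inch '0 -0.1 -0.9 0 0 0;0 0 -0.9 0 0 0;0 0 -0.9 0 0 0;0 0 -0.75 0 0 0;0 0 0 0 0 0;0 0 0 0 0 0'
python3 -m inch '0 0 0 0 0 0;0 0 0 0 0 0;0 0 0 0 0 0;0 0 0 0 0 0;0 0 0 0 0 0;0 0 0 0 0 0' 0 60
python3 -c "
from h import *
go(.5366,.1956,.034,-58.5)"
```

```text
t: 4.35
eef_pos: [0.5382, 0.1949, 0.0346]
ee_rot: [3.118, 1.569, 0.523]
force: [-0.4, 0.4, -0.7]
width: 0.0437
t: 5.1
eef_pos: [0.5376, 0.1938, 0.0332]
ee_rot: [2.737, 1.571, 0.141]
force: [-0.9, -0.0, 2.3]
width: 0.0114
t 5.1 tcp [0.5376 0.1938 0.0332] jaw -58.7 q1,q6 [0.69 1.43] w 0.0114 F [-0.9 -0.   2.3]
  shift units [-0.03  0.06  0.03] turn units 0.04 tilt fix units [-0.  0.  0.]
```

```bash
python3 -m inch '0 0 0.4 0 0 0;0 0 0.7 0 0 0;0 0 0.8 0 0 0;0 0 0.8 0 0 0;0 0 0.8 0 0 0;0 0 0.8 0 0 0;0 0 0.4 0 0 0;0 0 0 0 0 0;0 0 0 0 0 0'
python3 - <<'E'
from h import *
go(.55,-.2,.17,-100)
p=arm.grab_frame("side");f=p["frame"]
W=cloud(p)
x=W[(W[...,0]>.45)&(W[...,0]<.68)&(W[...,1]>.13)&(W[...,1]<.31)&(W[...,2]>.1)]
print(len(x),np.percentile(x[:,2],[1,5,50]))
cv2.imwrite("pics/s2.png",cv2.cvtColor(cv2.resize(f[90:270,200:440],(800,600)),cv2.COLOR_RGB2BGR))
E
```

```text
t: 6.22
eef_pos: [0.5368, 0.1935, 0.173]
ee_rot: [-0.1, 1.569, -2.696]
force: [-0.0, 0.6, -1.5]
width: 0.0117
t 6.22 tcp [0.5368 0.1935 0.173 ] jaw -58.7 q1,q6 [0.69 1.43] w 0.0117 F [-0.   0.6 -1.5]
  shift units [  0.44 -13.12  -0.1 ] turn units -8.25 tilt fix units [ 0.01 -0.02  0.  ]
8673 [0.14815155 0.19798365 0.43923193]
```

View pics/s2.png

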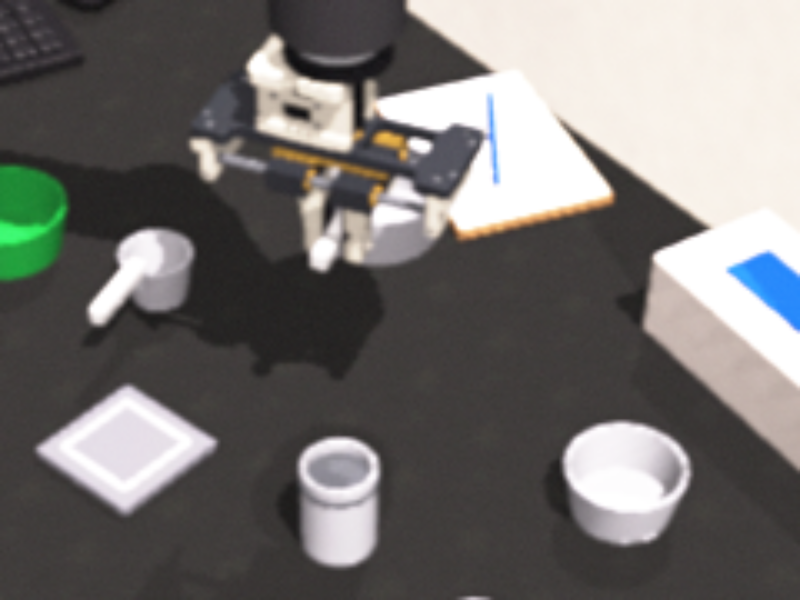

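```bash
python3 -m inch '0 -0.5 0 0 0 -0.3;0 -0.9 0 0 0 -0.7;0 -1 0 0 0 -0.7;0 -1 0 0 0 -0.7;0 -1 0 0 0 -0.7;0 -1 0 0 0 -0.7;0 -1 0 0 0 -0.7;0 -1 0 0 0 -0.7;0 -1 0 0 0 -0.7;0 -1 0 0 0 -0.7;0 -1 0 0 0 -0.7;0 -1 0 0 0 -0.7'
python3 -m inch '0 -1 0 0 0 -0.4;0 -0.7 0 0 0 0;0 -0.36 0 0 0 0;0 0 0 0 0 0;0 0 0 0 0 0'
python3 - <<'E'
from h import *
go(.5351,-.2104,.0432,-100)
p=arm.grab_frame("top");W=cloud(p)
q=(np.hypot(W[...,0]-.609,W[...,1]+.223)<.11)&(W[...,2]>.14)&(W[...,2]<.25)
print(np.histogram(W[q][:,2]*1000,range(130,260,6)))
x=W[q&(W[...,2]>.17)&(W[...,2]<.194)&(W[...,0]>.57)];print("rim",circ(x[:,:2]),len(x))
E
```

```text
t: 7.78
eef_pos: [0.5366, -0.1498, 0.1735]
ee_rot: [0.204, 1.57, -3.093]
force: [0.4, 0.8, -1.7]
width: 0.0116
t: 8.4
eef_pos: [0.5373, -0.2095, 0.1739]
ee_rot: [-0.404, 1.571, 2.55]
force: [-0.5, -0.2, -1.7]
width: 0.0117
t 8.4 tcp [ 0.5373 -0.2095  0.1739] jaw -100.7 q1,q6 [-0.03  1.42] w 0.0117 F [-0.5 -0.2 -1.7]
  shift units [-0.07 -0.03 -4.36] turn units 0.14 tilt fix units [-0. -0.  0.]
(array([ 0,  0, 54,  2,  0,  0,  0,  0,  0,  0,  0, 14,  2,  9,  5,  2,  0,
        0,  0,  4,  0]), array([130, 136, 142, 148, 154, 160, 166, 172, 178, 184, 190, 196, 202,
       208, 214, 220, 226, 232, 238, 244, 250, 256]))
  return _methods._mean(a, axis=axis, dtype=dtype,
  ret = um.true_divide(
Traceback (most recent call last):
  File "h.py", line 15, in circ
    r=least_squares(f,[*np.median(P,0),.04],loss="soft_l1",f_scale=.002);return r.x
ValueError: Initial guess is outside of provided bounds
```

```bash
cat >> h.py <<'E'
def tiltfit(W,cx,cy,R,z0):
    """rim points of a held dish, expected rim height z0: circle + plane"""
    W=W.reshape(-1,3);r=np.hypot(W[:,0]-cx,W[:,1]-cy)
    x=W[(r<R+.006)&(r>R-.012)&(abs(W[:,2]-z0)<.008)]
    A=np.c_[x[:,0]-cx,x[:,1]-cy,np.ones(len(x))];k=np.linalg.lstsq(A,x[:,2],rcond=None)[0]
    print("rim pts",len(x),"circle",circ(x[:,:2]).round(4),"slope deg",np.degrees(k[:2]).round(2),"z",k[2].round(4),"span",np.degrees(np.ptp(np.arctan2(A[:,1],A[:,0]))).round())
E
python3 - <<'E'
from h import *
p=arm.grab_frame("side");W=cloud(p);tiltfit(W,.6112,-.2235,.055,.186)
cv2.imwrite("pics/s3.png",cv2.cvtColor(cv2.resize(p["frame"][190:340,330:530],(800,600)),cv2.COLOR_RGB2BGR))
E
```

```text
rim pts 207 circle [ 0.6133 -0.2237  0.0526] slope deg [ 1.44 -0.73] z 0.1824 span 167.0
```

View pics/s3.png

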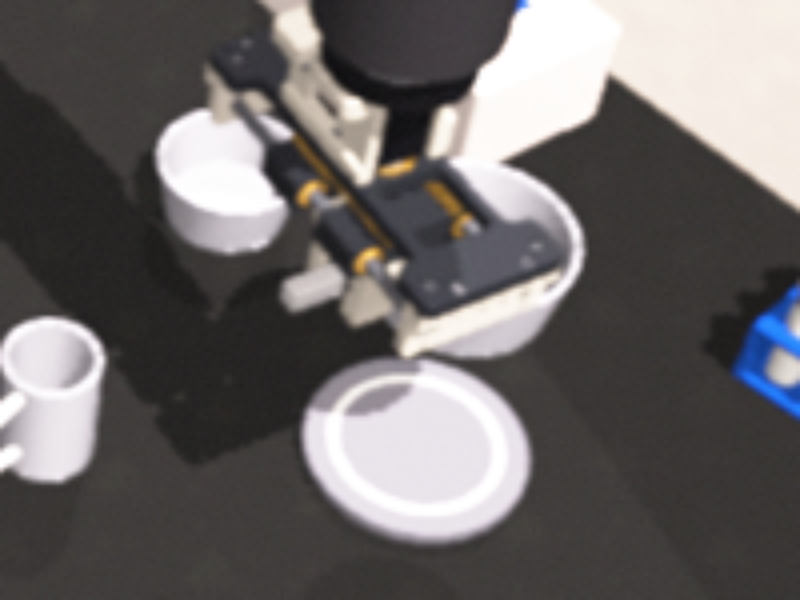

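```bash
python3 -m inch '-0.07 -0.03 -0.5 0 0 0;0 0 -0.8 0 0 0;0 0 -0.8 0 0 0;0 0 -0.8 0 0 0;0 0 -0.6 0 0 0;0 0 -0.4 0 0 0;0 0 -0.2 0 0 0;0 0 -0.1 0 0 0;0 0 0 0 0 0;0 0 0 0 0 0'
python3 -c "
from h import *
go(.5351,-.2104,.0432,-100)"
python3 -m inch '0 0 -0.04 0 0 0;0 0 -0.04 0 0 0;0 0 0 0 0 0;0 0 0 0 0 0'
```

```text
t: 9.75
eef_pos: [0.5357, -0.2109, 0.0486]
ee_rot: [-3.066, 1.57, -0.112]
force: [0.7, -0.8, -1.8]
width: 0.0112
t 9.75 tcp [ 0.5357 -0.2109  0.0486] jaw -100.7 q1,q6 [-0.04  1.42] w 0.0112 F [ 0.7 -0.8 -1.8]
  shift units [-0.02  0.02 -0.18] turn units 0.14 tilt fix units [0.   0.01 0.  ]
t: 10.25
eef_pos: [0.5353, -0.2109, 0.0456]
ee_rot: [0.286, 1.571, -3.043]
force: [0.4, -0.4, -1.1]
width: 0.0114
```

```bash
python3 -m inch '0 0 -0.03 0 0 0;0 0 0 0 0 0;0 0 0 0 0 0'
python3 -m inch '0 0 -0.03 0 0 0;0 0 0 0 0 0;0 0 0 0 0 0'
python3 -m inch '0 0 -0.03 0 0 0;0 0 0 0 0 0;0 0 0 0 0 0'
```

```text
t: 10.62
eef_pos: [0.5354, -0.2109, 0.0448]
ee_rot: [3.03, 1.571, -0.298]
force: [0.8, -0.0, -1.6]
width: 0.0116
t: 11.0
eef_pos: [0.5354, -0.2109, 0.0439]
ee_rot: [2.805, 1.571, -0.524]
force: [-0.2, -0.1, -1.1]
width: 0.0114
t: 11.38
eef_pos: [0.5355, -0.2109, 0.0433]
ee_rot: [2.965, 1.57, -0.363]
force: [-1.6, 0.6, 4.1]
width: 0.0115
```

```bash
python3 -m inch '0 0 -0.01 0 0 0;0 0 0 0 0 0' 
python3 -m inch '0 0 0 0 0 0;0 0 0 0 0 0;0 0 0 0 0 0;0 0 0.3 0 0 0;0 0 0.8 0 0 0;0 0 1 0 0 0;0 0 1 0 0 0;0 0 1 0 0 0;0 0 1 0 0 0' 0.4
python3 -c "
from h import *
go(.4488,-.4486,.16,-76.3)"
```

```text
t: 11.62
eef_pos: [0.5354, -0.2109, 0.0432]
ee_rot: [2.906, 1.57, -0.422]
force: [-2.9, 1.1, 7.3]
width: 0.0113
t: 12.75
eef_pos: [0.5353, -0.2109, 0.1974]
ee_rot: [-3.062, 1.57, -0.108]
force: [0.4, -0.3, -0.7]
width: 0.0349
t 12.75 tcp [ 0.5353 -0.2109  0.1974] jaw -100.7 q1,q6 [-0.04  1.42] w 0.0349 F [ 0.4 -0.3 -0.7]
  shift units [-2.88 -7.92 -1.25] turn units 4.88 tilt fix units [0.   0.01 0.  ]
```

```bash
python3 -m inch '-0.3 -0.9 0 0 0 0.6;-0.35 -0.95 0 0 0 0.6;-0.35 -0.95 0 0 0 0.6;-0.35 -0.95 0 0 0 0.6;-0.35 -0.95 0 0 0 0.6;-0.35 -0.95 -0.3 0 0 0.6;-0.35 -0.95 -0.4 0 0 0.6;-0.35 -0.95 -0.5 0 0 0.6;-0.13 -0.37 -0.6 0 0 0.08;0 0 -0.4 0 0 0;0 0 0 0 0 0;0 0 0 0 0 0'
python3 - <<'E'
from h import *
go(.4488,-.4486,.0335,-76.3)
p=arm.grab_frame("top");W=cloud(p);w=W.reshape(-1,3).copy();w[:,2]-=.01
m=(np.hypot(w[:,0]-.57,w[:,1]+.22)<.17)&(w[:,2]<.065)&~(np.hypot(w[:,0]-.653,w[:,1]+.012)<.07)&~(np.hypot(w[:,0]-.442,w[:,1]+.09)<.075)
print(*fitdish(w[m],.055))
tiltfit(W,.609,-.223,.055,.055)
E
```

```text
t: 14.25
eef_pos: [0.4497, -0.448, 0.1304]
ee_rot: [2.206, 1.57, -0.696]
force: [-0.3, 0.1, 0.7]
width: 0.0352
t 14.25 tcp [ 0.4497 -0.448   0.1304] jaw -76.3 q1,q6 [-0.48  2.29] w 0.0352 F [-0.3  0.1  0.7]
  shift units [-0.03 -0.02 -3.23] turn units -0.01 tilt fix units [0.01 0.01 0.  ]
[ 0.6095 -0.2248] [ 0.6095 -0.2248  0.0529] axis deg [170.1 169.6] handle mean [ 0.5272 -0.2098] reach [0.0514 0.1157] 243 175
rim pts 315 circle [ 0.6094 -0.2247  0.0527] slope deg [-1.05  0.49] z 0.0529 span 343.0
```

```bash
python3 -m inch '0 0 -0.8 0 0 0;0 0 -0.9 0 0 0;0 0 -0.9 0 0 0;0 0 -0.62 0 0 0;0 0 0 0 0 0;0 0 0 0 0 0'
python3 -m inch '0 0 0 0 0 0;0 0 0 0 0 0;0 0 0 0 0 0;0 0 0 0 0 0;0 0 0 0 0 0;0 0 0 0 0 0' 0 60
python3 -m inch '0 0 0.4 0 0 0;0 0 0.7 0 0 0;0 0 0.8 0 0 0;0 0 0.8 0 0 0;0 0 0.8 0 0 0;0 0 0.8 0 0 0;0 0 0.4 0 0 0;0 0 0 0 0 0'
python3 -c "
from h import *
c=np.array([.6095,-.2248]);a=np.radians(-140);t=c+.075*np.array([np.cos(a),np.sin(a)]);print(t)
go(*t,.170,-50)"
```

```text
t: 15.05
eef_pos: [0.4498, -0.4487, 0.0343]
ee_rot: [2.255, 1.569, -0.647]
force: [-0.1, -0.4, -0.2]
width: 0.035
t: 15.8
eef_pos: [0.449, -0.4487, 0.0334]
ee_rot: [1.865, 1.57, -1.038]
force: [-1.3, -0.9, 3.6]
width: 0.0112
t: 16.8
eef_pos: [0.4492, -0.4485, 0.1747]
ee_rot: [2.563, 1.57, -0.339]
force: [0.1, 0.3, -1.7]
width: 0.0116
[ 0.55204667 -0.27300907]
t 16.8 tcp [ 0.4492 -0.4485  0.1747] jaw -76.3 q1,q6 [-0.48  2.29] w 0.0116 F [ 0.1  0.3 -1.7]
  shift units [ 3.43  5.85 -0.16] turn units 5.26 tilt fix units [0.   0.01 0.  ]
```

```bash
python3 -m inch '0.3 0.4 0 0 0 0.5;0.5 0.9 0 0 0 0.8;0.55 0.95 0 0 0 0.8;0.55 0.95 0 0 0 0.8;0.55 0.95 0 0 0 0.8;0.55 0.95 0 0 0 0.8;0.43 0.75 0 0 0 0.76;0 0 0 0 0 0;0 0 0 0 0 0'
python3 - <<'E'
from h import *
go(.5520,-.2730,.0495,-50)
W=cloud(arm.grab_frame("side"));tiltfit(W,.611,-.2245,.043,.184)
W=cloud(arm.grab_frame("top"));tiltfit(W,.6095,-.2248,.043,.184)
E
```

```text
t: 17.92
eef_pos: [0.5515, -0.2726, 0.1732]
ee_rot: [-0.908, 1.569, 2.932]
force: [-0.4, -0.1, -1.4]
width: 0.0115
t 17.93 tcp [ 0.5515 -0.2726  0.1732] jaw -50.0 q1,q6 [-0.14  2.41] w 0.0115 F [-0.4 -0.1 -1.4]
  shift units [ 0.02 -0.01 -4.12] turn units -0.0 tilt fix units [-0.   -0.02  0.  ]
rim pts 8 circle [ 0.6107 -0.2224  0.0412] slope deg [-21.36  -0.79] z 0.1685 span 288.0
  return _methods._mean(a, axis=axis, dtype=dtype,
  ret = um.true_divide(
Traceback (most recent call last):
  File "h.py", line 40, in tiltfit
    print("rim pts",len(x),"circle",circ(x[:,:2]).round(4),"slope deg",np.degrees(k[:2]).round(2),"z",k[2].round(4),"span",np.degrees(np.ptp(np.arctan2(A[:,1],A[:,0]))).round())
                                    ~~~~^^^^^^^^^
  File "h.py", line 15, in circ
    r=least_squares(f,[*np.median(P,0),.04],loss="soft_l1",f_scale=.002);return r.x
ValueError: Initial guess is outside of provided bounds
```

```bash
python3 -m inch '0 0 -0.5 0 0 0;0 0 -0.8 0 0 0;0 0 -0.8 0 0 0;0 0 -0.6 0 0 0;0 0 -0.5 0 0 0;0 0 -0.4 0 0 0;0 0 -0.3 0 0 0;0 0 -0.1 0 0 0;0 0 0 0 0 0;0 0 0 0 0 0'
python3 -c "
from h import *
go(.5520,-.2730,.0495,-50)"
python3 -m inch '0 0 -0.02 0 0 0;0 0 -0.02 0 0 0;0 0 0 0 0 0;0 0 0 0 0 0'
```

```text
t: 19.27
eef_pos: [0.5522, -0.273, 0.0546]
ee_rot: [2.177, 1.57, -0.266]
force: [1.2, 0.1, -1.0]
width: 0.0115
t 19.27 tcp [ 0.5522 -0.273   0.0546] jaw -50.0 q1,q6 [-0.14  2.41] w 0.0115 F [ 1.2  0.1 -1. ]
  shift units [-0.01  0.   -0.17] turn units 0.0 tilt fix units [0.   0.01 0.  ]
t: 19.77
eef_pos: [0.5518, -0.2729, 0.0529]
ee_rot: [-1.169, 1.571, 2.67]
force: [0.1, 0.0, -2.0]
width: 0.0117
```

```bash
python3 -m inch '0 0 -0.03 0 0 0;0 0 -0.02 0 0 0;0 0 0 0 0 0;0 0 0 0 0 0'
python3 -m inch '0 0 -0.03 0 0 0;0 0 0 0 0 0;0 0 0 0 0 0'
python3 -m inch '0 0 -0.03 0 0 0;0 0 0 0 0 0;0 0 0 0 0 0'
```

```text
t: 20.27
eef_pos: [0.5519, -0.273, 0.0514]
ee_rot: [0.731, 1.571, -1.713]
force: [0.3, 0.3, -1.2]
width: 0.0113
t: 20.65
eef_pos: [0.5519, -0.273, 0.0505]
ee_rot: [0.805, 1.571, -1.638]
force: [0.2, 0.2, -1.0]
width: 0.011
t: 21.02
eef_pos: [0.5519, -0.273, 0.0497]
ee_rot: [2.136, 1.571, -0.308]
force: [-0.5, -0.1, -0.2]
width: 0.0116
```

```bash
python3 -m inch '0 0 -0.02 0 0 0;0 0 0 0 0 0;0 0 0 0 0 0'
python3 -m inch '0 0 -0.01 0 0 0;0 0 0 0 0 0'
```

```text
t: 21.4
eef_pos: [0.5519, -0.2732, 0.0494]
ee_rot: [1.379, 1.57, -1.064]
force: [-2.6, -0.7, 5.3]
width: 0.0117
t: 21.65
eef_pos: [0.5518, -0.2732, 0.0492]
ee_rot: [1.24, 1.57, -1.204]
force: [-3.4, -1.7, 7.2]
width: 0.0112
```

```bash
python3 -m inch '0 0 0 0 0 0;0 0 0 0 0 0;0 0 0 0 0 0;0 0 0.3 0 0 0;0 0 0.8 0 0 0;0 0 1 0 0 0;0 0 1 0 0 0;0 0 1 0 0 0;0 0.3 0.6 0 0 0;-0.2 1 0 0 0 0;-0.2 1 0 0 0 0;-0.2 1 0 0 0 0' 0.3
python3 -m inch '-0.2 1 0 0 0 -0.1;-0.2 1 0 0 0 -0.1;-0.2 1 0 0 0 -0.1;-0.2 1 0 0 0 -0.1;-0.2 1 0 0 0 -0.1;-0.2 1 0 0 0 -0.1;-0.2 1 0 0 0 -0.1;-0.2 1 0 0 0 -0.1;-0.2 1 0 0 0 -0.1;-0.2 1 0 0 0 -0.1;-0.2 1 0 0 0 -0.1;-0.2 1 0 0 0 -0.1'
python3 - <<'E'
from h import *
p=arm.grab_frame("top");W=cloud(p);w=W.reshape(-1,3).copy()
tiltfit(W,.6095,-.2248,.055,.055);tiltfit(W,.6095,-.2248,.043,.061)
cv2.imwrite("pics/t4.png",cv2.cvtColor(cv2.resize(p["frame"][120:240,370:530],(800,600)),cv2.COLOR_RGB2BGR))
m=(np.hypot(w[:,0]-.49,w[:,1]-.40)<.095)&(w[:,2]<.065);print(*fitdish(w[m],.031))
go(.438,.3745,.0335,-60.3)
E
```

```text
t: 23.15
eef_pos: [0.5333, -0.1726, 0.1895]
ee_rot: [-1.353, 1.57, 2.487]
force: [0.2, -0.1, -0.0]
width: 0.0262
t: 24.65
eef_pos: [0.461, 0.1872, 0.1896]
ee_rot: [-0.734, 1.571, 3.0]
force: [0.8, 0.5, 0.5]
width: 0.0264
rim pts 307 circle [ 0.6098 -0.2248  0.0525] slope deg [-1.02  0.46] z 0.0529 span 349.0
rim pts 238 circle [ 0.6087 -0.2238  0.0408] slope deg [-1.16  0.2 ] z 0.0588 span 356.0
[0.4353 0.3871] [0.4315 0.3833 0.0241] axis deg [ -49.6 -124. ] handle mean [0.4185 0.3621] reach [0.0023 0.0123] 1 12
t 24.7 tcp [0.4611 0.1897 0.1897] jaw -56.0 q1,q6 [0.78 1.38] w 0.0261 F [-0.   3.2  0.4]
  shift units [-0.77  6.16 -5.21] turn units -0.86 tilt fix units [-0.01  0.    0.  ]
```

View pics/t4.png

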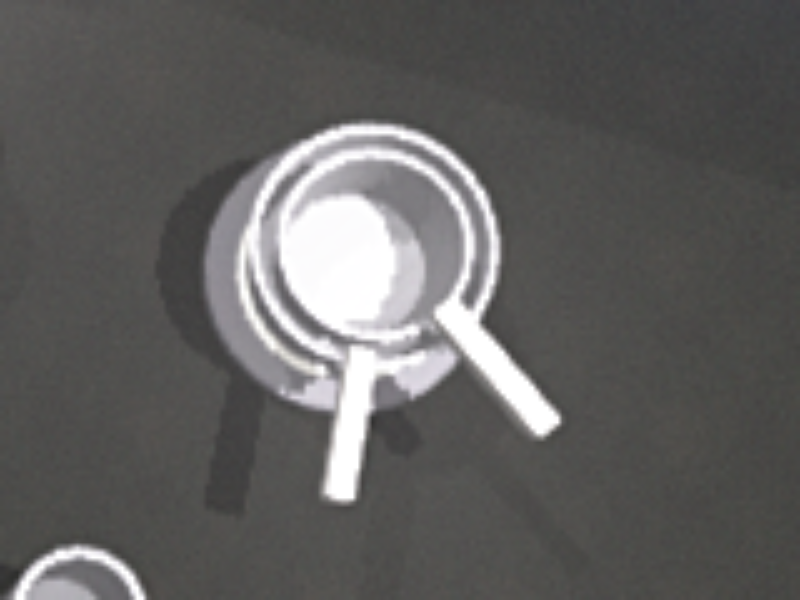

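The nest view shows M's rim concentric inside L, 5.9 mm higher and level. The handles sit at (350,430) for L and (500,370) for M, well apart. Next is S; its refit failed because the arm hides it, so I keep the first measurement.

```bash
python3 -m inch '-0.13 1 0 0 0 -0.15;-0.13 1 0 0 0 -0.15;-0.13 1 0 0 0 -0.15;-0.13 1 -0.4 0 0 -0.15;-0.13 1 -0.6 0 0 -0.15;-0.12 0.9 -0.7 0 0 -0.1;0 0.26 -0.5 0 0 0;0 0 0 0 0 0;0 0 0 0 0 0'
python3 -c "
from h import *
go(.438,.3745,.0335,-60.3)"
```

```text
t: 25.82
eef_pos: [0.4389, 0.3704, 0.1243]
ee_rot: [3.064, 1.57, 0.441]
force: [1.0, -0.2, 0.2]
width: 0.0263
t 25.82 tcp [0.4389 0.3704 0.1243] jaw -60.3 q1,q6 [1.04 1.05] w 0.0263 F [ 1.  -0.2  0.2]
  shift units [-0.03  0.14 -3.03] turn units -0.01 tilt fix units [-0.  0.  0.]
```

```bash
python3 -m inch '-0.03 0.14 -0.5 0 0 0;0 0 -0.9 0 0 0;0 0 -0.9 0 0 0;0 0 -0.7 0 0 0;0 0 0 0 0 0;0 0 0 0 0 0' 0.45
python3 -m inch '0 0 0 0 0 0;0 0 0 0 0 0;0 0 0 0 0 0;0 0 0 0 0 0;0 0 0 0 0 0;0 0 0 0 0 0' 0 60
python3 -m inch '0 0 0.4 0 0 0;0 0 0.7 0 0 0;0 0 0.8 0 0 0;0 0 0.8 0 0 0;0 0 0.8 0 0 0;0 0 0.8 0 0 0;0 0 0.4 0 0 0;0 0 0 0 0 0'
python3 -c "
from h import *
c=np.array([.6092,-.2243]);a=np.radians(120);t=c+.075*np.array([np.cos(a),np.sin(a)]);print(t)
go(*t,.173,-150)
print(arm.get_state()['q'].round(2))"
```

```text
t: 26.58
eef_pos: [0.4382, 0.3753, 0.0343]
ee_rot: [-2.888, 1.57, 0.772]
force: [0.2, 0.2, 0.6]
width: 0.0393
t: 27.32
eef_pos: [0.4378, 0.3751, 0.0338]
ee_rot: [3.135, 1.571, 0.513]
force: [-1.0, -1.5, 2.5]
width: 0.0114
t: 28.32
eef_pos: [0.438, 0.3754, 0.1755]
ee_rot: [-2.566, 1.569, 1.095]
force: [-0.3, 0.0, -0.5]
width: 0.0112
[ 0.5717     -0.15934809]
t 28.32 tcp [0.438  0.3754 0.1755] jaw -60.3 q1,q6 [1.05 1.04] w 0.0112 F [-0.3  0.  -0.5]
  shift units [  4.46 -17.82  -0.08] turn units -17.95 tilt fix units [-0.02  0.01  0.  ]
[ 1.05  0.24 -0.28 -0.   -1.05  1.04]
```

```bash
python3 -m inch '0.1 -0.5 0 0 0 -0.6;0.22 -0.9 0 0 0 -0.9;0.25 -1 0 0 0 -1;0.25 -1 0 0 0 -1;0.25 -1 0 0 0 -1;0.25 -1 0 0 0 -1;0.25 -1 0 0 0 -1;0.25 -1 0 0 0 -1;0.25 -1 0 0 0 -1;0.25 -1 0 0 0 -1;0.25 -1 0 0 0 -1;0.25 -1 0 0 0 -1'
python3 -m inch '0.25 -1 0 0 0 -1;0.25 -1 0 0 0 -1;0.25 -1 0 0 0 -1;0.25 -1 0 0 0 -1;0.25 -1 0 0 0 -1;0.25 -1 0 0 0 -1;0.14 -0.4 0 0 0 -0.45;0 0 0 0 0 0;0 0 0 0 0 0'
python3 - <<'E'
from h import *
go(.5717,-.1593,.0559,-150)
W=cloud(arm.grab_frame("side"));tiltfit(W,.611,-.2245,.031,.184)
E
```

```text
t: 29.82
eef_pos: [0.5216, 0.0312, 0.1736]
ee_rot: [0.811, 1.569, -2.821]
force: [1.1, 0.2, -0.9]
width: 0.0117
t: 30.95
eef_pos: [0.5712, -0.1585, 0.1743]
ee_rot: [0.784, 1.57, 2.879]
force: [0.3, 0.4, -1.4]
width: 0.0115
t 30.95 tcp [ 0.5712 -0.1585  0.1743] jaw -150.0 q1,q6 [0.06 0.47] w 0.0115 F [ 0.3  0.4 -1.4]
  shift units [ 0.02 -0.03 -3.95] turn units -0.0 tilt fix units [-0.   -0.01  0.  ]
rim pts 282 circle [ 0.6093 -0.2256  0.0286] slope deg [-0.89  0.42] z 0.1828 span 356.0
```

```bash
python3 -m inch '0.02 0.02 -0.5 0 0 0;0 0 -0.8 0 0 0;0 0 -0.8 0 0 0;0 0 -0.5 0 0 0;0 0 -0.5 0 0 0;0 0 -0.4 0 0 0;0 0 -0.3 0 0 0;0 0 0 0 0 0;0 0 0 0 0 0'
python3 -m inch '0 0 -0.03 0 0 0;0 0 -0.02 0 0 0;0 0 0 0 0 0;0 0 0 0 0 0'
```

```text
t: 32.12
eef_pos: [0.5726, -0.1584, 0.0611]
ee_rot: [-2.258, 1.57, -0.163]
force: [0.7, -1.1, -1.7]
width: 0.0114
t: 32.62
eef_pos: [0.5723, -0.1583, 0.0592]
ee_rot: [-2.072, 1.571, 0.022]
force: [-0.4, -0.3, -0.8]
width: 0.0112
```

```bash
python3 -m inch '0 0 -0.03 0 0 0;0 0 -0.03 0 0 0;0 0 0 0 0 0;0 0 0 0 0 0'
python3 -m inch '0 0 -0.03 0 0 0;0 0 0 0 0 0;0 0 0 0 0 0'
python3 -m inch '0 0 -0.02 0 0 0;0 0 0 0 0 0;0 0 0 0 0 0'
```

```text
t: 33.12
eef_pos: [0.5722, -0.1584, 0.0573]
ee_rot: [1.103, 1.571, -3.086]
force: [-0.1, 0.0, -1.2]
width: 0.0113
t: 33.5
eef_pos: [0.5722, -0.1584, 0.0564]
ee_rot: [0.983, 1.571, 3.077]
force: [-0.4, 0.2, -1.0]
width: 0.0117
t: 33.88
eef_pos: [0.5723, -0.1584, 0.056]
ee_rot: [-2.287, 1.571, -0.193]
force: [-0.7, 0.2, 1.1]
width: 0.0113
```

```bash
python3 -m inch '0 0 -0.02 0 0 0;0 0 0 0 0 0;0 0 0 0 0 0'
python3 -m inch '0 0 0 0 0 0;0 0 0 0 0 0;0 0 0 0 0 0;0 0 0.3 0 0 0;0 0 0.8 0 0 0;0 0 1 0 0 0;0 0 1 0 0 0;0 0 1 0 0 0;0 0 0.3 0 0 0;-0.9 0.4 0 0 0 1;-0.9 0.5 0 0 0 1;-0.9 0.5 0 0 0 1' 0.3
python3 -m inch '-0.9 0.5 0 0 0 1;-0.7 0.3 0 0 0 1;0 0 0 0 0 1;0 0 0 0 0 1;0 0 0 0 0 1;0 0 0 0 0 1;0 0 0 0 0 1;0 0 0 0 0 1;0 0 0 0 0 1;0 0 0 0 0 1;0 0 0 0 0 1;0 0 0 0 0 0' 1
python3 - <<'E'
from h import *
go(.4416,-.0914,.042,-80.3)
p=arm.grab_frame("top");W=cloud(p)
for R,z in((.055,.055),(.043,.061),(.031,.067)):tiltfit(W,.6092,-.2243,R,z)
cv2.imwrite("pics/t5.png",cv2.cvtColor(cv2.resize(p["frame"][120:300,330:570],(800,600)),cv2.COLOR_RGB2BGR))
p=arm.grab_frame("wrist");cv2.imwrite("pics/w1.png",cv2.cvtColor(p["frame"],cv2.COLOR_RGB2BGR));W=cloud(p).reshape(-1,3)
m=(np.hypot(W[:,0]-.445,W[:,1]+.09)<.045)&(W[:,2]>.072)&(W[:,2]<.085);print("wrist jug",m.sum());print(circ(W[m,:2]))
E
```

```text
t: 34.25
eef_pos: [0.5724, -0.1582, 0.0556]
ee_rot: [-2.015, 1.57, 0.079]
force: [-1.7, 2.1, 6.0]
width: 0.0112
t: 35.75
eef_pos: [0.49, -0.1161, 0.1867]
ee_rot: [0.698, 1.57, 3.056]
force: [-0.4, -0.0, 0.2]
width: 0.0263
t: 37.25
eef_pos: [0.4429, -0.0924, 0.187]
ee_rot: [-0.208, 1.57, 3.107]
force: [-1.4, 0.3, 0.0]
width: 0.0879
t 37.25 tcp [ 0.4429 -0.0924  0.187 ] jaw -80.1 q1,q6 [0.23 1.51] w 0.0879 F [-1.4  0.3  0. ]
  shift units [-0.04  0.03 -4.83] turn units -0.05 tilt fix units [-0.   -0.01  0.  ]
rim pts 3 circle [-49.2645 -53.1339  72.7638] slope deg [-846.06 -877.82] z 1.1918 span 7.0
  return _methods._mean(a, axis=axis, dtype=dtype,
  ret = um.true_divide(
Traceback (most recent call last):
  File "h.py", line 40, in tiltfit
    print("rim pts",len(x),"circle",circ(x[:,:2]).round(4),"slope deg",np.degrees(k[:2]).round(2),"z",k[2].round(4),"span",np.degrees(np.ptp(np.arctan2(A[:,1],A[:,0]))).round())
                                    ~~~~^^^^^^^^^
  File "h.py", line 15, in circ
    r=least_squares(f,[*np.median(P,0),.04],loss="soft_l1",f_scale=.002);return r.x
ValueError: Initial guess is outside of provided bounds
```

Run:
```python
from h import *
p=arm.grab_frame("side");W=cloud(p)
for R,z in((.055,.055),(.043,.061),(.031,.067)):
    try: tiltfit(W,.611,-.224,R,z)
    except Exception as e: print(e)
cv2.imwrite("pics/s5.png",cv2.cvtColor(cv2.resize(p["frame"][240:390,290:490],(800,600)),cv2.COLOR_RGB2BGR))
p=arm.grab_frame("wrist");W=cloud(p).reshape(-1,3)
m=(np.hypot(W[:,0]-.445,W[:,1]+.09)<.045)&(W[:,2]>.07)&(W[:,2]<.088);print("wrist jug",m.sum(),circ(W[m,:2]) if m.sum()>20 else "")
```

```text
rim pts 307 circle [ 0.6115 -0.2251  0.0526] slope deg [0.54 0.63] z 0.0546 span 359.0
rim pts 255 circle [ 0.6109 -0.2236  0.0406] slope deg [ 0.42 -0.74] z 0.0605 span 358.0
rim pts 222 circle [ 0.6108 -0.2256  0.0287] slope deg [-1.43  0.6 ] z 0.0657 span 358.0
wrist jug 1142 [ 0.44179273 -0.09250333  0.02609199]
```

View pics/s5.png

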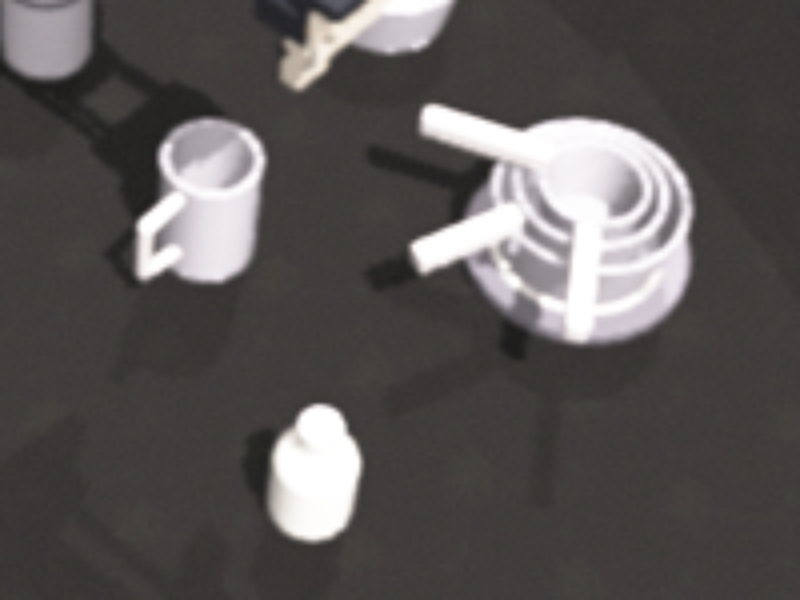

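Side view: all three dishes nested concentrically, handles apart at (425,125), (415,250) and (580,320), rim heights stepping 54.6/60.5/65.7 mm. Jug at (210,200) fits the wrist-camera position; I grip it now.

```bash
python3 -m inch '-0.03 0 -0.8 0 0 -0.05;0 0 -1 0 0 0;0 0 -1 0 0 0;0 0 -1 0 0 0;0 0 -0.7 0 0 0;0 0 -0.3 0 0 0;0 0 0 0 0 0;0 0 0 0 0 0'
python3 -m inch '0 0 0 0 0 0;0 0 0 0 0 0;0 0 0 0 0 0;0 0 0 0 0 0;0 0 0 0 0 0;0 0 0 0 0 0' 0 40
```

```text
t: 38.4
eef_pos: [0.443, -0.0923, 0.044]
ee_rot: [3.093, 1.569, 0.122]
force: [0.2, 0.7, 0.2]
width: 0.0876
t: 39.15
eef_pos: [0.4425, -0.0923, 0.0434]
ee_rot: [2.867, 1.571, -0.105]
force: [-0.0, 0.5, 2.9]
width: 0.0559
```

```bash
python3 -m inch '0 0 0.4 0 0 0;0 0 0.7 0 0 0;0 0 0.9 0 0 0;0 0 0.9 0 0 0;0 0 0.9 0 0 0;0 0 0.7 0 0 0;0 0 0.3 0 0 0;0 0.4 0 0 0 0;-0.1 0.8 0 0 0 0;-0.2 1 0 0 0 0;-0.2 1 0 0 0 0;-0.2 1 0 0 0 0'
python3 -m inch '-0.2 1 0 0 0 0;-0.2 1 0 0 0 0;-0.2 1 0 0 0 0;-0.2 1 0 0 0 0;-0.2 1 0 0 0 0;-0.2 1 0 0 0 0;-0.2 1 0 0 0 0;0 0.5 0 0 0 0;0 0 0 0 0 0;0 0 0 0 0 0'
python3 -c "
from h import *
go(.379,.2615,.0535,-80.3)"
```

```text
t: 40.65
eef_pos: [0.4203, 0.0348, 0.1862]
ee_rot: [0.183, 1.569, -2.789]
force: [0.2, -0.9, -1.7]
width: 0.0559
t: 41.9
eef_pos: [0.3791, 0.2579, 0.1867]
ee_rot: [0.724, 1.57, -2.248]
force: [-0.0, -0.8, -1.6]
width: 0.0561
t 41.9 tcp [0.3791 0.2579 0.1867] jaw -80.3 q1,q6 [1.03 0.71] w 0.0561 F [-0.  -0.8 -1.6]
  shift units [-0.    0.12 -4.44] turn units -0.0 tilt fix units [ 0.01 -0.01  0.  ]
```

```bash
python3 -m inch '0 0.12 -0.5 0 0 0;0 0 -0.8 0 0 0;0 0 -0.8 0 0 0;0 0 -0.8 0 0 0;0 0 -0.6 0 0 0;0 0 -0.4 0 0 0;0 0 -0.2 0 0 0;0 0 -0.15 0 0 0;0 0 0 0 0 0;0 0 0 0 0 0'
python3 -m inch '0 0 -0.03 0 0 0;0 0 -0.03 0 0 0;0 0 0 0 0 0;0 0 0 0 0 0'
```

```text
t: 43.15
eef_pos: [0.3795, 0.2625, 0.0602]
ee_rot: [-2.369, 1.57, 0.943]
force: [0.1, 0.0, -1.5]
width: 0.0561
t: 43.65
eef_pos: [0.3793, 0.2623, 0.058]
ee_rot: [-2.803, 1.571, 0.509]
force: [-0.2, 0.5, -2.3]
width: 0.0563
```

```bash
python3 -m inch '0 0 -0.05 0 0 0;0 0 -0.03 0 0 0;0 0 0 0 0 0;0 0 0 0 0 0'
python3 -m inch '0 0 -0.03 0 0 0;0 0 0 0 0 0;0 0 0 0 0 0'
python3 -m inch '0 0 -0.03 0 0 0;0 0 0 0 0 0;0 0 0 0 0 0'
```

```text
t: 44.15
eef_pos: [0.3793, 0.2622, 0.0555]
ee_rot: [0.853, 1.571, -2.119]
force: [0.3, -0.8, -1.5]
width: 0.0562
t: 44.52
eef_pos: [0.3793, 0.2622, 0.0547]
ee_rot: [1.089, 1.571, -1.883]
force: [-0.4, 0.3, -1.3]
width: 0.0559
t: 44.9
eef_pos: [0.3793, 0.2622, 0.0537]
ee_rot: [0.958, 1.571, -2.014]
force: [-0.3, 0.1, -0.9]
width: 0.0562
```

```bash
python3 -m inch '0 0 -0.02 0 0 0;0 0 0 0 0 0;0 0 0 0 0 0'
python3 -m inch '0 0 -0.02 0 0 0;0 0 0 0 0 0;0 0 0 0 0 0'
```

```text
t: 45.28
eef_pos: [0.3794, 0.2623, 0.0534]
ee_rot: [-2.668, 1.571, 0.644]
force: [-1.4, -0.1, 3.9]
width: 0.056
t: 45.65
eef_pos: [0.3795, 0.2624, 0.0533]
ee_rot: [-2.789, 1.57, 0.523]
force: [-5.0, -1.5, 13.2]
width: 0.0561
```

```bash
python3 -m inch '0 0 0 0 0 0;0 0 0 0 0 0;0 0 0 0 0 0;0 0 0 0 0 0;0 0 0.5 0 0 0;0 0 0.8 0 0 0;0 0 1 0 0 0;0 0 1 0 0 0;0 0 1 0 0 0;0 0 1 0 0 0;0 1 0 0 0 0;0 1 0 0 0 0' 1
python3 -m inch '0 1 0 0 0 0;0 1 0 0 0 0;0 1 0 0 0 0;0 1 0 0 0 0;0 1 0 0 0 0;0 1 0 0 0 0;0 1 0 0 0 0;0 1 0 0 0 0;0 1 0 0 0 0;0 0 0 0 0 0;0 0 0 0 0 0'
python3 - <<'E'
from h import *
W0=np.load("top0.npz")["W"].reshape(-1,3)
for cam in("top","side"):
    p=arm.grab_frame(cam);W=cloud(p)
    cv2.imwrite(f"pics/end_{cam}.png",cv2.cvtColor(p["frame"],cv2.COLOR_RGB2BGR))
    o=(0,0) if cam=="top" else(.0018,.0004)
    for R,z in((.055,.055),(.043,.061),(.031,.067),):
        try:tiltfit(W,.6092+o[0],-.2243+o[1],R,z)
        except Exception as e:print(e)
    try:tiltfit(W,.379,.262,.028,.088)
    except Exception as e:print(e)
    for n in ("round_stand","square_stand"):
        d=arm.masks_of(p,n)
        if d:
            k=max(cv2.findContours(d[0]["mask"].astype(np.uint8),0,2)[0],key=cv2.contourArea)[:,0];P=plane(p,k,.01)
            print(n,cv2.minAreaRect((P*1000).astype(np.float32)))
    w=W.reshape(-1,3)
    for n,x,a,b in [("beaker",(.46,.09),.072,.085),("bottle",(.376,-.261),.072,.085),("bowl",(.653,-.012),.04,.05)]:
        m=(np.hypot(w[:,0]-x[0],w[:,1]-x[1])<.07)&(w[:,2]>a)&(w[:,2]<b);print(n,circ(w[m,:2]).round(4),m.sum())
go(.3,.5,.2,0)
E
```

```text
t: 47.15
eef_pos: [0.3792, 0.3235, 0.2114]
ee_rot: [-1.538, 1.57, 1.773]
force: [-0.1, 0.2, -1.4]
width: 0.0877
t: 48.52
eef_pos: [0.3786, 0.5924, 0.2095]
ee_rot: [1.038, 1.568, -1.933]
force: [0.5, 0.1, 0.1]
width: 0.0875
rim pts 303 circle [ 0.6095 -0.2246  0.0525] slope deg [-1.1   0.08] z 0.053 span 345.0
rim pts 250 circle [ 0.6088 -0.2235  0.0405] slope deg [-1.25  0.29] z 0.0592 span 356.0
rim pts 160 circle [ 0.6089 -0.2254  0.0289] slope deg [-1.27  1.38] z 0.0649 span 355.0
rim pts 148 circle [0.379  0.2612 0.0263] slope deg [-0.08 -1.  ] z 0.0859 span 355.0
round_stand ((629.8740844726562, -173.53773498535156), (22.23258399963379, 72.65618133544922), 74.2463150024414)
square_stand ((379.0724792480469, 261.84283447265625), (98.46604919433594, 99.85358428955078), 12.414777755737305)
beaker [0.4594 0.0895 0.0262] 122
bottle [ 0.3756 -0.2612  0.0074] 83
bowl [ 0.6525 -0.0122  0.0439] 187
rim pts 315 circle [ 0.6116 -0.2249  0.0526] slope deg [0.3 1. ] z 0.0545 span 360.0
rim pts 245 circle [ 0.6107 -0.2238  0.0406] slope deg [ 0.49 -0.18] z 0.0606 span 357.0
rim pts 222 circle [ 0.6108 -0.2255  0.0288] slope deg [-1.97  0.21] z 0.0659 span 356.0
rim pts 171 circle [0.3804 0.2604 0.0264] slope deg [ 1.47 -0.54] z 0.0863 span 354.0
round_stand ((620.8534545898438, -275.0089416503906), (97.25867462158203, 28.13363265991211), 5.6540207862854)
square_stand ((378.9017639160156, 259.94354248046875), (102.8014907836914, 108.61295318603516), 14.107559204101562)
beaker [0.4607 0.089  0.0262] 155
bottle [ 0.3769 -0.2621  0.008 ] 92
bowl [ 0.6548 -0.0124  0.044 ] 207
t 48.83 tcp [0.3795 0.5919 0.212 ] jaw -80.3 q1,q6 [1.28 0.46] w 0.0877 F [-0.2  1.1 -0.6]
  shift units [-2.65 -3.06 -0.4 ] turn units 16.06 tilt fix units [-0.01  0.    0.  ]
```

```bash
python3 -c "
import cv2,numpy as np
t=cv2.imread('pics/end_top.png');s=cv2.imread('pics/end_side.png')
cv2.imwrite('pics/end.png',np.hstack([cv2.resize(t[110:300,180:500],(400,238)),cv2.resize(s[180:370,190:510],(400,238))]))"
```

```text
(no output)
```

View pics/end.png

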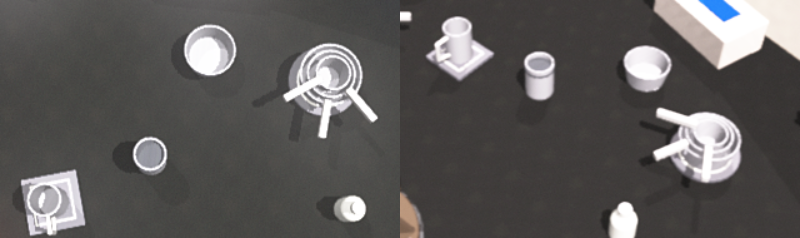

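Final view: nest in the middle of the round stand with the three handles apart, jug upright on the square stand, and bowl, beaker and bottle within 0.3 mm of where they were (top camera). Handing in.

```bash
python3 -c "
from station import arm
print(arm.job_done())"
```

```text
the job is handed in; nothing more can be done
None
```

The three handled dishes are nested on the round stand and the handled jug stands on the square stand. I handed the job in at about 49 s. I set each piece down in small steps until the force sensor showed contact, then let go.

**Nest:** The centres are within about 2 mm of the stand's centre. Rim heights are 53, 59 and 65 mm in the top camera and 54.5, 60.6 and 65.9 mm in the side camera, close to the 6 mm floor steps. The handles point to about 170°, −140° and 120° and clear each other. The large dish's 170° is measured; the other two are where I set them.

**Jug:** It is upright within 1 mm of the square stand's centre.

**Left alone:** The bowl, beaker and bottle are within 0.3 mm of where they were in the top camera.

**Checks that failed or disagreed:**
- **Camera offset:** the two cameras differ by about 2 mm, which is within their calibration.
- **Tilt:** the rim fits show slopes of up to 2°, for the smallest dish in the side view. The cameras disagree and its rim is not raised, so I took this as measurement noise.
- **Hidden views:** some mid-move fits failed because the arm was in the way. At the end, the network outlined only the visible edge of the round stand, so I used its position from the start.

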